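# Latch the organiser boxes for the trip

### The arm

A 6-joint arm with a two-finger parallel gripper is mounted at the origin on the work surface. World frame = base frame: x ahead of the robot, y to its left, z up, the work surface at z = 0. Lengths are in m, angles in rad, forces in N, time in s.
With the tool pointing down it reaches from about 0.275 to 0.875 m from the base axis. Payload 12.5 kg.
Tool frame: the origin (TCP) lies midway between the tips of the shut fingers; the grasp point (between the pads) lies 19 mm behind it; z points along the fingers, y is the line along which they close (so a half turn about z gives the same grasp; the last joint's range is limited). The gripper opens to 85 mm and grips with 20 to 120 N. Pads are 22 mm wide; open, the fingers measure 114 mm over their backs; the gripper's body (76 mm by 85 mm) begins 54 mm behind the grasp point. The pads swing forward as they close: fully open they stand 13 mm farther back than shut.
Start: joints at [1.148, 0.351, 1.652, -0, 1.139, -0.085], TCP at [0.182, 0.519, 0.231] pointing down, gripper open.
Joint ranges: [-2.75, 2.75], [-0.79, 2.1], [0.01, 2.65], [-1.57, 4.71], [0.07, 3.14], [-2.87, 2.87]. Speed limits (rad/s): [2.22, 2.22, 2.79, 3.14, 3.14, 3.14].

### API

Orientations are given as a unit quaternion [w, x, y, z].
In Python, from station import r, imaging gives the robot as it stands. The module is installed in compiled form; this text tells all that it offers.
- The arm moves only by the tool servo_tool, never from a script. Its argument "targets" is a list of rows, each an object with "jaw": the opening, from -1 (shut) to 1 (fully open); "travel": the shift along the tool's x, y, z in m, a list of three; "twist": the turn about the tool's z in rad. In form: [{"jaw": jaw, "travel": [dx, dy, dz], "twist": twist}, ...]. A call has exactly 5 rows; each row is the pose to reach, as a shift and turn from the pose commanded when the call began, along the tool's axes at that moment; what a row does not reach only later rows make up. A row lasts 1/10 s, in which the tool goes at most 50 mm and 8.59 degrees, less where a joint would pass 70% of its speed; a pose out of reach is approached as far as the arm can. A call with a gripper value outside its range is refused whole. The fingers move at their own pace and stop on an object; "grip_force" is the grip in N (left out, the last holds). Time passes only in rows, so rows that repeat a pose let the fingers close, or fill a call up. It gives the time, the measured TCP pose, the force, the opening and the grip force at its end, in the units of the state.
- r.get_state(): the state, without advancing time (a new reading comes with each control period).
- imaging.grab_frame(name): name is "side" or "top"; returns a dict with "pixels" (420x560x3 uint8, red, green, blue), "fx", "fy", "cx", "cy" (pixels), "xyz" and "rotation" of the camera in the world. Camera axes: x right, y up, looking along -z (the intrinsics and any distortion apply to the point x, -y, -z); pixel columns grow to the right and rows downward; lengths in m; the calibration is good to about 2 mm. A picture is of the moment at which its call begins. There is no depth.
- r.close_job(): hands the job in; it is judged then, once.
The state is a dict: "t": time; "joint_pos": joint angles; "dq": joint speeds; "joint_torque": joint torques, N m; "tcp_pos": TCP position; "orientation": TCP orientation; "wrist_force": force on the tool from outside, world axes, zero at the start; "torque": the same for the moment, N m; "grip_width": opening from 0.0 (shut) to 1.0 (fully open); "grasp_force": force on a finger pad.
Only numpy, scipy, OpenCV 4.12 (cv2) and the standard library are available. Lean on these libraries where they do the work, as an engineer would, in place of code of your own. Each camera call takes 0.05 s, during which the arm holds its last target. There are 200 camera calls.

### The job

Make the three clear organiser boxes ready to carry, using the fingertips only: press the open lid of the widest box down flush, then push the latch keys fully down one after another, the widest box first, then the middle one, then the narrowest. Do not lift, tip or shove the boxes, and leave everything else on the bench where it lies.

Things in the scene. Friction and masses are not known exactly. Their poses are not given: they have to be found in the camera images.
- box_wide: wide organiser box, loose (0.2 to 0.7 kg): 100 mm wide (y), 100 deep (x), 44 high; boxes differ only in width and stand in any order. Origin: centre of underside, z up. Front (-x): solid white ledge, full width, 30 deep (x -50 to -20), top at z 44, carrying the latch key; behind it (x -20 to 50) a clear bin with hinged lid.
- lid_wide (a joint): angle (rad) of the clear, white-rimmed lid of the wide box, 68 long x 98 wide x 4 mm thick: 0 shut (top flush with the ledge, 44 above the bench), grows as its front edge rises. Hinge along box y at box x 50, z 42. Friction hinge (0.05 N m, about 1.5 N at mid-lid): stays where left. Starts open, somewhere between 0.35 and 0.8.
- lid_wide_edge (a point): middle of the front free edge of the lid of the wide box, on its top face, 68 mm from the hinge; moves with the lid
- key_wide (a joint): how far (m) the push latch key of the wide box is pressed: 0 up (starts there), 0.008 fully down at its stop. Slides straight down against about 2.5 N of friction and stays where it is left.
- key_wide_top (a point): centre of the top face of the latch key of the wide box: grey block 18 (box x) x 30 (box y) mm on the ledge at box x -35, y 0; top 10 mm above the ledge (54 above the bench) when up, still 2 mm above it when fully down. z up; moves with the key.
- box_middle: middle organiser box, loose (0.2 to 0.7 kg): 76 mm wide (y), 100 deep (x), 44 high; boxes differ only in width and stand in any order. Origin: centre of underside, z up. Front (-x): solid white ledge, full width, 30 deep (x -50 to -20), top at z 44, carrying the latch key; behind it (x -20 to 50) a clear bin with hinged lid.
- lid_middle (a joint): angle (rad) of the clear, white-rimmed lid of the middle box, 68 long x 74 wide x 4 mm thick: 0 shut (top flush with the ledge, 44 above the bench), grows as its front edge rises. Hinge along box y at box x 50, z 42. Friction hinge (0.05 N m, about 1.5 N at mid-lid): stays where left. Starts shut (0).
- lid_middle_edge (a point): middle of the front free edge of the lid of the middle box, on its top face, 68 mm from the hinge; moves with the lid
- key_middle (a joint): how far (m) the push latch key of the middle box is pressed: 0 up (starts there), 0.008 fully down at its stop. Slides straight down against about 2.5 N of friction and stays where it is left.
- key_middle_top (a point): centre of the top face of the latch key of the middle box: grey block 18 (box x) x 30 (box y) mm on the ledge at box x -35, y 0; top 10 mm above the ledge (54 above the bench) when up, still 2 mm above it when fully down. z up; moves with the key.
- box_narrow: narrow organiser box, loose (0.2 to 0.7 kg): 52 mm wide (y), 100 deep (x), 44 high; boxes differ only in width and stand in any order. Origin: centre of underside, z up. Front (-x): solid white ledge, full width, 30 deep (x -50 to -20), top at z 44, carrying the latch key; behind it (x -20 to 50) a clear bin with hinged lid.
- lid_narrow (a joint): angle (rad) of the clear, white-rimmed lid of the narrow box, 68 long x 50 wide x 4 mm thick: 0 shut (top flush with the ledge, 44 above the bench), grows as its front edge rises. Hinge along box y at box x 50, z 42. Friction hinge (0.05 N m, about 1.5 N at mid-lid): stays where left. Starts shut (0).
- lid_narrow_edge (a point): middle of the front free edge of the lid of the narrow box, on its top face, 68 mm from the hinge; moves with the lid
- key_narrow (a joint): how far (m) the push latch key of the narrow box is pressed: 0 up (starts there), 0.008 fully down at its stop. Slides straight down against about 2.5 N of friction and stays where it is left.
- key_narrow_top (a point): centre of the top face of the latch key of the narrow box: grey block 18 (box x) x 30 (box y) mm on the ledge at box x -35, y 0; top 10 mm above the ledge (54 above the bench) when up, still 2 mm above it when fully down. z up; moves with the key.
- nut: yellow anodised hex nut, 24 mm across, 12 high, lying flat in the gap between two boxes; in mm; loose bystander, origin at its base or thereabouts
- threadlock: small capped bottle, diameter 24, height 65, standing in the other gap; in mm; loose bystander, origin at its base or thereabouts
- bracket: steel U-shaped headlamp bracket, 30 x 50 x 31 high, behind the boxes; in mm; loose bystander, origin at its base or thereabouts
- carabiner: red locking carabiner lying flat, about 100 x 60 x 12 high, in front of the boxes; in mm; loose bystander, origin at its base or thereabouts
- dish: frosted glass dish, diameter 90, height 30, behind the boxes; in mm; loose bystander, origin at its base or thereabouts
- driver: screwdriver 170 long lying across in front of the boxes; in mm; loose bystander, origin at its base or thereabouts
- spacer: aluminium ring, diameter 32, 14 high, behind the boxes; in mm; loose bystander, origin at its base or thereabouts
Mind the look-alikes: they are no part of the job. What is shaped like the box_wide but turquoise is not meant. Leave any orange look-alike of the box_middle alone.

How it is judged:
On the way, in this order (a step that is already met when the one before it is completed fails the run):
1. the open lid of the wide box is pressed shut by the fingers, all latch keys still up (value of joint lid_wide below 0.06 rad and contact force between the fingers and box_wide above 0.3 N and value of joint each of key_wide, key_middle, key_narrow below 0.003 m), for 0.04 s.
2. the latch key of the wide box is pressed fully down by the fingers, the keys that come later still up (value of joint key_wide above 0.0065 m and contact force between the fingers and box_wide above 0.3 N and value of joint lid_wide below 0.06 rad and value of joint each of key_middle, key_narrow below 0.003 m), for 0.04 s.
3. the latch key of the middle box is pressed fully down by the fingers, the keys that come later still up (value of joint key_middle above 0.0065 m and contact force between the fingers and box_middle above 0.3 N and value of joint lid_wide below 0.06 rad and value of joint key_narrow below 0.003 m), for 0.04 s.
4. the latch key of the narrow box is pressed fully down by the fingers, the keys that come later still up (value of joint key_narrow above 0.0065 m and contact force between the fingers and box_narrow above 0.3 N and value of joint lid_wide below 0.06 rad), for 0.04 s.
At the end, for the whole second after the job is handed in: All three lids within 0.06 rad of shut, all three keys pressed at least 6.5 of their 8 mm, the boxes at rest, flat on the bench (tilt under 0.06 rad, raised less than 6 mm) (value of joint each of lid_wide, lid_middle, lid_narrow below 0.06 rad and value of joint each of key_wide, key_middle, key_narrow above 0.0065 m and linear speed of each of box_wide, box_middle, box_narrow below 0.02 m/s and height (world z) of each of box_wide, box_middle, box_narrow below 0.006 m and angle between each of box_wide, box_middle, box_narrow's own z axis and vertical below 0.06 rad); the robot touches nothing.
It fails at once if the wide box is lifted, tipped or shoved (height (world z) of box_wide above 0.012 m or angle between box_wide's own z axis and vertical above 0.2 rad or distance of box_wide from where it was at the start of the episode above 0.03 m).
It fails at once if the middle box is lifted, tipped or shoved (height (world z) of box_middle above 0.012 m or angle between box_middle's own z axis and vertical above 0.2 rad or distance of box_middle from where it was at the start of the episode above 0.03 m).
It fails at once if the narrow box is lifted, tipped or shoved (height (world z) of box_narrow above 0.012 m or angle between box_narrow's own z axis and vertical above 0.2 rad or distance of box_narrow from where it was at the start of the episode above 0.03 m).
It fails at once if a bystander is moved (over 20 mm) or picked up (distance of any of nut, threadlock, bracket, carabiner, dish, driver, spacer from where it was at the start of the episode above 0.02 m).
It also fails if it takes over 58 s, if anything falls off the work surface, if the arm or the gripper's body presses on something with over 40 N, if the wrist force passes 120 N, or if a joint passes its speed limit or range.

## Working session

There is one attempt and no reset: what is moved stays moved. The work goes in short steps, Python scripts to look and compute and a tool call to move; the robot and the scene stay as the last step left them, time stands still between calls to the robot, and variables do not carry over. Pictures are saved under pics/ and viewed, at most 10 in all, crops included, and the job is handed in when it is done.

Besides the shell and the picture viewer there is one more tool, called after "Request:" as name(argument=value, ...) on one line, values as JSON. servo_tool: Moves the arm, as the interface text tells. Its arguments: {"type":"object","properties":{"targets":{"type":"array","items":{"type":"object","properties":{"jaw":{"type":"number"},"travel":{"type":"array","items":{"type":"number"}},"twist":{"type":"number"}}}},"grip_force":{"type":"number"}},"required":["targets"]}

```bash
mkdir -p pics
cat > h.py <<'E'
import numpy as np, cv2, json
from station import r, imaging
def grab(n):
    f=imaging.grab_frame(n); cv2.imwrite(f'pics/{n}_{r.get_state()["t"]:.2f}.png',f['pixels'][:,:,::-1]); return f
def ray(f,u,v,z):
    R=np.array(f['rotation']); 
    if R.shape!=(3,3):
        from scipy.spatial.transform import Rotation as Q
        q=R; R=Q.from_quat([q[1],q[2],q[3],q[0]]).as_matrix()
    d=R@np.array([(u-f['cx'])/f['fx'],-(v-f['cy'])/f['fy'],-1]); c=np.array(f['xyz']); return c+d*(z-c[2])/d[2]
E
python3 - <<'E'
from h import *
for n in('top','side'):
    f=grab(n); print(n,{k:v for k,v in f.items() if k!='pixels'})
    np.save(n+'.npy',{k:v for k,v in f.items() if k!='pixels'},allow_pickle=True)
    cv2.imwrite(f'pics/{n}0.png',f['pixels'][:,:,::-1])
print(r.get_state())
E
```

```text
top {'fx': 450.3961323132202, 'fy': 450.3961323132202, 'cx': 287.1159908521528, 'cy': 204.50339432203708, 'xyz': array([0.41611103, 0.06834231, 1.26851719]), 'rotation': array([ 0.71146248,  0.0428559 , -0.04009431, -0.70026921])}
side {'fx': 384.7473450017903, 'fy': 384.7473450017903, 'cx': 285.8670953485119, 'cy': 213.894198760168, 'xyz': array([ 0.40191754, -0.565966  ,  0.58633595]), 'rotation': array([ 0.89277357,  0.42558766, -0.05394217, -0.13755269])}
{'t': 0.1, 'joint_pos': array([ 1.14842936e+00,  3.51183966e-01,  1.65230485e+00, -4.70635190e-06,
        1.13909604e+00, -8.46043095e-02]), 'dq': array([ 0.00016002, -0.00192484, -0.00199922,  0.00054538, -0.00074491,
       -0.00207236]), 'joint_torque': array([ 7.19898035e-04, -5.06842303e+01, -2.91870528e+01, -5.76198272e-05,
        2.64538823e-03,  2.43165641e-05]), 'tcp_pos': array([0.18212519, 0.51868373, 0.23083237]), 'orientation': array([-1.22342892e-04,  1.68078704e-01,  9.85773454e-01, -4.80780973e-04]), 'wrist_force': array([ 0.01096833, -0.24445606, -0.03796344]), 'torque': array([-0.00733396,  0.02418312, -0.01268165]), 'grasp_force': 0.0, 'grip_width': 0.9967868235865276}
```

View pics/top0.png

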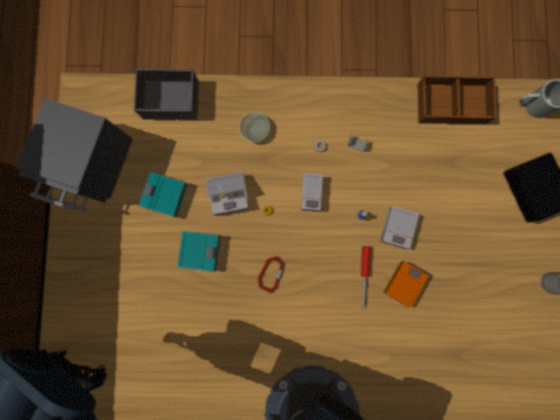

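View pics/side0.png

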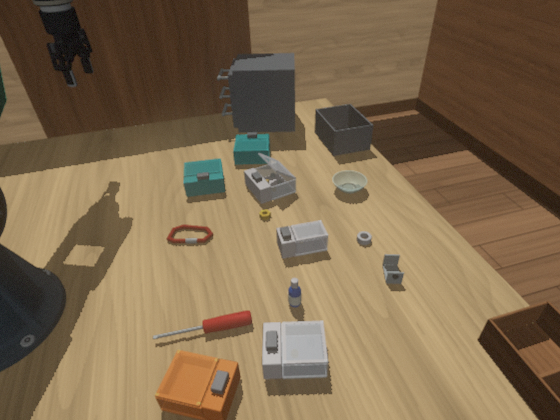

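Run:
```python
import cv2,numpy as np
a=cv2.imread('pics/top0.png');b=cv2.imread('pics/side0.png')
def c(i,u,v,w,s):
    return cv2.resize(i[v:v+w,u:u+w],None,fx=s,fy=s,interpolation=cv2.INTER_CUBIC)
A=np.hstack([c(a,u,v,53,5) for u,v in((202,168),(286,166),(375,202))])
B=np.hstack([cv2.resize(c(b,u,v,66,4),(265,265)) for u,v in((240,146),(270,207),(260,312))])
cv2.imwrite('pics/crop1.png',np.vstack([A,B]))
```

```text
(no output)
```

View pics/crop1.png

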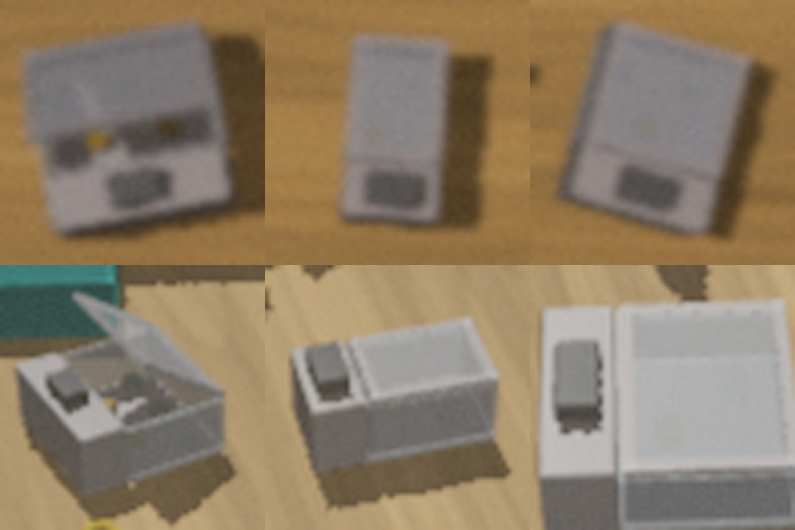

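Run:
```python
from h import *
T=np.load('top.npy',allow_pickle=True).item();S=np.load('side.npy',allow_pickle=True).item()
for n,t,s,fe in(('wide',(230,205.4),(256.7,174),((62/5+202,232/5+168),(230/5+202,200/5+168))),('narrow',(312,203.8),(285,230.2),((77/5+286,217/5+166),(175/5+286,220/5+166))),('middle',(398.6,239.4),(271.7,338.7),((37/5+375,200/5+202),(185/5+375,233/5+202)))):
    print(n,ray(T,*t,.054).round(4),ray(S,*s,.054).round(4))
    p,q=[ray(T,*x,.044) for x in fe]; d=p-q
    print('  yaw',np.arctan2(-d[0],d[1]),'len',np.hypot(*d[:2]))
# lid edge wide: top L/R corners at different angles
for a in(.35,.5,.65,.8):
    z=.042+.068*np.sin(a)+.002*np.cos(a)
    print(a,ray(T,(30/5+202),(137/5+168),z).round(3),ray(T,(215/5+202),(110/5+168),z).round(3))
```

```text
wide [0.5544 0.2293 0.054 ] [0.5583 0.2367 0.054 ]
  yaw 0.20535453109311758 len 0.09330264477064368
narrow [0.5623 0.0067 0.054 ] [0.5643 0.0109 0.054 ]
  yaw -0.015067132533559957 len 0.05358301444648124
middle [ 0.4695 -0.227   0.054 ] [ 0.4703 -0.2274  0.054 ]
  yaw -0.20414811673294928 len 0.08152022748975914
0.35 [0.579 0.288 0.067] [0.595 0.188 0.067]
0.5 [0.578 0.286 0.076] [0.594 0.187 0.076]
0.65 [0.577 0.284 0.085] [0.593 0.187 0.085]
0.8 [0.576 0.283 0.092] [0.592 0.186 0.092]
```

Request:
servo_tool(targets=[{"jaw": -1,"travel": [-0.045,-0.011,0],"twist": 0},{"jaw": -1,"travel": [-0.09,-0.023,0],"twist": 0},{"jaw": -1,"travel": [-0.135,-0.034,0],"twist": 0},{"jaw": -1,"travel": [-0.18,-0.046,0],"twist": 0},{"jaw": -1,"travel": [-0.225,-0.057,0],"twist": 0}], grip_force=40)

```text
t: 0.6
tcp_pos: [0.3769, 0.3892, 0.2311]
orientation: [-0.0, 0.168, 0.986, -0.0]
wrist_force: [0.7, 1.3, -0.1]
grip_width: 0.141
grasp_force: 0.0
```

Request:
servo_tool(targets=[{"jaw": -1,"travel": [-0.045,-0.011,0.01],"twist": -0.11},{"jaw": -1,"travel": [-0.09,-0.023,0.02],"twist": -0.22},{"jaw": -1,"travel": [-0.135,-0.034,0.03],"twist": -0.33},{"jaw": -1,"travel": [-0.18,-0.046,0.04],"twist": -0.44},{"jaw": -1,"travel": [-0.225,-0.057,0.05],"twist": -0.54}])

```text
t: 1.1
tcp_pos: [0.5703, 0.2608, 0.1806]
orientation: [-0.0, -0.103, 0.995, -0.0]
wrist_force: [-0.3, 1.0, 0.6]
grip_width: 0.004
grasp_force: 0.0
```

```bash
cat >> h.py <<'E'
from scipy.spatial.transform import Rotation as Q
def to(x,y,z,yaw=None):
    s=r.get_state(); q=s['orientation']; R=Q.from_quat([q[1],q[2],q[3],q[0]]).as_matrix()
    print('t',s['t'],'tcp',s['tcp_pos'].round(4),'F',s['wrist_force'].round(2),'travel',(R.T@(np.array([x,y,z])-s['tcp_pos'])).round(4))
    a=np.arctan2(-R[0,1],R[1,1]); print('tool yaw',a.round(3),'twist',None if yaw is None else round(a-yaw,3))
E
python3 -c "
from h import *
to(.6,.241,.12,.2)"
```

```text
t 1.1 tcp [0.5703 0.2608 0.1806] F [-0.28  1.    0.58] travel [-0.025  -0.0254  0.0606]
tool yaw 0.207 twist 0.007
```

Request:
servo_tool(targets=[{"jaw": -1,"travel": [-0.012,-0.012,0],"twist": 0},{"jaw": -1,"travel": [-0.025,-0.025,0.015],"twist": 0},{"jaw": -1,"travel": [-0.025,-0.025,0.04],"twist": 0},{"jaw": -1,"travel": [-0.025,-0.025,0.06],"twist": 0},{"jaw": -1,"travel": [-0.025,-0.025,0.06],"twist": 0}])

```text
t: 1.6
tcp_pos: [0.5967, 0.2426, 0.1186]
orientation: [-0.003, -0.1, 0.995, -0.001]
wrist_force: [0.2, -0.6, 0.3]
grip_width: 0.001
grasp_force: 0.0
```

Run:
```python
from h import *
to(.6,.241,.044,.2)
f=imaging.grab_frame('top')['pixels'][130:250,170:290]; g=imaging.grab_frame('side')['pixels'][90:210,210:330]
cv2.imwrite('pics/c2.png',np.hstack([cv2.resize(i[:,:,::-1],(390,390),interpolation=cv2.INTER_CUBIC) for i in(f,g)]))
```

```text
t 1.6 tcp [0.5967 0.2426 0.1186] F [ 0.16 -0.59  0.26] travel [-0.0033 -0.0022  0.0746]
tool yaw 0.201 twist 0.001
```

View pics/c2.png

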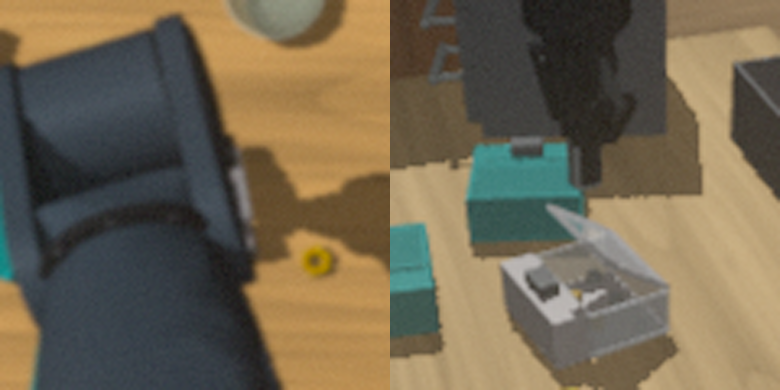

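Request:
servo_tool(targets=[{"jaw": -1,"travel": [0,0,0.012],"twist": 0},{"jaw": -1,"travel": [0,0,0.025],"twist": 0},{"jaw": -1,"travel": [0,0,0.037],"twist": 0},{"jaw": -1,"travel": [0,0,0.05],"twist": 0},{"jaw": -1,"travel": [0,0,0.06],"twist": 0}])

```text
t: 2.2
tcp_pos: [0.5982, 0.2426, 0.0598]
orientation: [-0.001, -0.101, 0.995, -0.0]
wrist_force: [-0.1, -0.3, 1.1]
grip_width: 0.0
grasp_force: 0.6
```

Request:
servo_tool(targets=[{"jaw": -1,"travel": [0,0,0.004],"twist": 0},{"jaw": -1,"travel": [0,0,0.008],"twist": 0},{"jaw": -1,"travel": [0,0,0.012],"twist": 0},{"jaw": -1,"travel": [0,0,0.015],"twist": 0},{"jaw": -1,"travel": [0,0,0.016],"twist": 0}])

```text
t: 2.7
tcp_pos: [0.5986, 0.2428, 0.0452]
orientation: [0.0, -0.101, 0.995, 0.0]
wrist_force: [-1.2, -0.2, 1.3]
grip_width: 0.004
grasp_force: 0.5
```

Request:
servo_tool(targets=[{"jaw": -1,"travel": [0,0,0.001],"twist": 0},{"jaw": -1,"travel": [0,0,0.0015],"twist": 0},{"jaw": -1,"travel": [0,0,0.002],"twist": 0},{"jaw": -1,"travel": [0,0,0.002],"twist": 0},{"jaw": -1,"travel": [0,0,0.002],"twist": 0}])

```text
t: 3.2
tcp_pos: [0.5986, 0.2428, 0.0439]
orientation: [0.0, -0.101, 0.995, 0.0]
wrist_force: [-2.8, -1.6, 6.0]
grip_width: -0.002
grasp_force: 3.0
```

Request:
servo_tool(targets=[{"jaw": -1,"travel": [0,0,-0.02],"twist": 0},{"jaw": -1,"travel": [0.005,0,-0.035],"twist": 0},{"jaw": -1,"travel": [0.03,-0.001,-0.035],"twist": 0},{"jaw": -1,"travel": [0.044,-0.002,-0.035],"twist": 0},{"jaw": -1,"travel": [0.044,-0.002,-0.035],"twist": 0}])

```text
t: 3.7
tcp_pos: [0.5545, 0.2317, 0.0788]
orientation: [-0.0, -0.101, 0.995, -0.0]
wrist_force: [0.6, 0.5, 0.3]
grip_width: -0.001
grasp_force: 0.0
```

Run:
```python
from h import *
to(.556,.232,.06,.2)
g=imaging.grab_frame('side')['pixels'][120:220,220:320]
cv2.imwrite('pics/c3.png',cv2.resize(g[:,:,::-1],(600,600),interpolation=cv2.INTER_CUBIC))
```

```text
t 3.7 tcp [0.5545 0.2317 0.0788] F [0.61 0.53 0.31] travel [-0.0015 -0.      0.0188]
tool yaw 0.202 twist 0.002
```

View pics/c3.png

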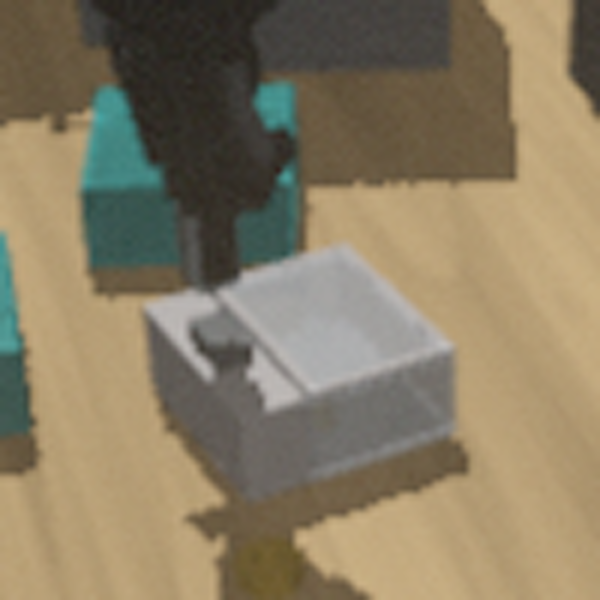

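Run:
```python
from h import *
S=np.load('side.npy',allow_pickle=True).item()
print(ray(S,255.5,165.7,.0788),ray(S,257,174.7,.054))
```

```text
[0.55699241 0.23660114 0.0788    ] [0.55829054 0.23338561 0.054     ]
```

Request:
servo_tool(targets=[{"jaw": -1,"travel": [0,0,0.01],"twist": 0},{"jaw": -1,"travel": [0,0,0.02],"twist": 0},{"jaw": -1,"travel": [0,0,0.025],"twist": 0},{"jaw": -1,"travel": [0,0,0.029],"twist": 0},{"jaw": -1,"travel": [0,0,0.032],"twist": 0}])

```text
t: 4.25
tcp_pos: [0.5558, 0.2319, 0.0458]
orientation: [-0.0, -0.101, 0.995, -0.0]
wrist_force: [-4.4, -3.2, 27.5]
grip_width: -0.001
grasp_force: 14.2
```

Request:
servo_tool(targets=[{"jaw": -1,"travel": [0,0,0.001],"twist": 0},{"jaw": -1,"travel": [0,0,0.002],"twist": 0},{"jaw": -1,"travel": [0,0,0.003],"twist": 0},{"jaw": -1,"travel": [0,0,0.003],"twist": 0},{"jaw": -1,"travel": [0,0,0.003],"twist": 0}])

```text
t: 4.75
tcp_pos: [0.5559, 0.2319, 0.0458]
orientation: [0.0, -0.101, 0.995, -0.0]
wrist_force: [-12.0, -5.5, 31.4]
grip_width: -0.001
grasp_force: 15.5
```

Request:
servo_tool(targets=[{"jaw": -1,"travel": [0,0,-0.04],"twist": 0},{"jaw": -1,"travel": [0,0,-0.085],"twist": 0},{"jaw": -1,"travel": [0.0176,-0.0433,-0.085],"twist": 0},{"jaw": -1,"travel": [0.0352,-0.0866,-0.085],"twist": 0},{"jaw": -1,"travel": [0.0528,-0.13,-0.085],"twist": 0}])

```text
t: 5.25
tcp_pos: [0.5298, 0.0928, 0.1285]
orientation: [0.0, -0.101, 0.995, -0.0]
wrist_force: [0.5, -1.1, -0.9]
grip_width: 0.002
grasp_force: 0.0
```

Request:
servo_tool(targets=[{"jaw": -1,"travel": [0.0176,-0.0433,0],"twist": 0},{"jaw": -1,"travel": [0.0352,-0.0866,0],"twist": 0},{"jaw": -1,"travel": [0.0528,-0.13,0],"twist": 0},{"jaw": -1,"travel": [0.0704,-0.1733,0],"twist": 0},{"jaw": -1,"travel": [0.088,-0.2166,0],"twist": 0}])

```text
t: 5.75
tcp_pos: [0.487, -0.1377, 0.1284]
orientation: [0.0, -0.101, 0.995, -0.0]
wrist_force: [1.1, 0.7, 0.3]
grip_width: 0.001
grasp_force: 0.0
```

Request:
servo_tool(targets=[{"jaw": -1,"travel": [0.0176,-0.0433,0],"twist": 0.1},{"jaw": -1,"travel": [0.0352,-0.0866,0],"twist": 0.2},{"jaw": -1,"travel": [0.0352,-0.0866,0],"twist": 0.3},{"jaw": -1,"travel": [0.0352,-0.0866,0],"twist": 0.4},{"jaw": -1,"travel": [0.0352,-0.0866,0],"twist": 0.4}])

```text
t: 6.25
tcp_pos: [0.4703, -0.2282, 0.1282]
orientation: [0.0, 0.1, 0.995, 0.0]
wrist_force: [0.6, 0.1, -0.1]
grip_width: 0.001
grasp_force: 0.0
```

Run:
```python
from h import *
to(.470,-.2275,.046,-.2)
g=imaging.grab_frame('side')['pixels'][270:400,220:350]; h=imaging.grab_frame('side')['pixels'][130:260,220:350]
cv2.imwrite('pics/c4.png',np.hstack([cv2.resize(i[:,:,::-1],(400,400),interpolation=cv2.INTER_CUBIC) for i in(g,h)]))
```

```text
t 6.25 tcp [ 0.4703 -0.2282  0.1282] F [ 0.59  0.11 -0.11] travel [0.0005 0.0006 0.0822]
tool yaw -0.2 twist -0.0
```

View pics/c4.png

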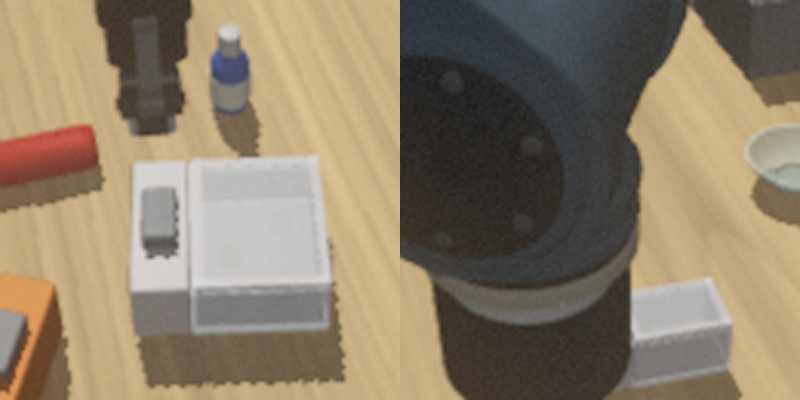

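Request:
servo_tool(targets=[{"jaw": -1,"travel": [0,0,0.02],"twist": 0},{"jaw": -1,"travel": [0,0,0.04],"twist": 0},{"jaw": -1,"travel": [0,0,0.055],"twist": 0},{"jaw": -1,"travel": [0,0,0.065],"twist": 0},{"jaw": -1,"travel": [0,0,0.07],"twist": 0}])

```text
t: 6.85
tcp_pos: [0.4703, -0.2274, 0.0576]
orientation: [-0.0, 0.098, 0.995, 0.0]
wrist_force: [-0.2, -0.1, -0.0]
grip_width: -0.001
grasp_force: 0.0
```

Request:
servo_tool(targets=[{"jaw": -1,"travel": [0,0,0.004],"twist": 0},{"jaw": -1,"travel": [0,0,0.008],"twist": 0},{"jaw": -1,"travel": [0,0,0.011],"twist": 0},{"jaw": -1,"travel": [0,0,0.014],"twist": 0},{"jaw": -1,"travel": [0,0,0.015],"twist": 0}])

```text
t: 7.35
tcp_pos: [0.4709, -0.2279, 0.0457]
orientation: [0.0, 0.099, 0.995, -0.0]
wrist_force: [-13.8, 8.1, 46.9]
grip_width: 0.002
grasp_force: 23.5
```

Request:
servo_tool(targets=[{"jaw": -1,"travel": [0,0,-0.04],"twist": 0},{"jaw": -1,"travel": [0,0,-0.085],"twist": 0},{"jaw": -1,"travel": [-0.007,0.042,-0.085],"twist": 0},{"jaw": -1,"travel": [-0.015,0.084,-0.085],"twist": 0},{"jaw": -1,"travel": [-0.022,0.125,-0.085],"twist": 0}])

```text
t: 7.85
tcp_pos: [0.5172, -0.1084, 0.1289]
orientation: [0.001, 0.099, 0.995, -0.0]
wrist_force: [1.3, -0.2, -0.0]
grip_width: -0.002
grasp_force: 0.0
```

Request:
servo_tool(targets=[{"jaw": -1,"travel": [-0.007,0.042,0],"twist": -0.06},{"jaw": -1,"travel": [-0.015,0.084,0],"twist": -0.12},{"jaw": -1,"travel": [-0.022,0.125,0],"twist": -0.19},{"jaw": -1,"travel": [-0.022,0.125,0],"twist": -0.19},{"jaw": -1,"travel": [-0.022,0.125,0],"twist": -0.19}])

```text
t: 8.35
tcp_pos: [0.5627, 0.0093, 0.1282]
orientation: [-0.0, 0.003, 1.0, -0.0]
wrist_force: [0.2, -0.1, -0.5]
grip_width: 0.003
grasp_force: 0.0
```

Run:
```python
from h import *
to(.563,.008,.046,-.01)
g=imaging.grab_frame('side')['pixels'][160:270,230:340]; h=imaging.grab_frame('side')['pixels'][270:400,220:350]
cv2.imwrite('pics/c5.png',np.hstack([cv2.resize(i[:,:,::-1],(400,400),interpolation=cv2.INTER_CUBIC) for i in(g,h)]))
```

```text
t 8.35 tcp [0.5627 0.0093 0.1282] F [ 0.15 -0.07 -0.51] travel [-0.0003 -0.0013  0.0822]
tool yaw -0.006 twist 0.004
```

View pics/c5.png

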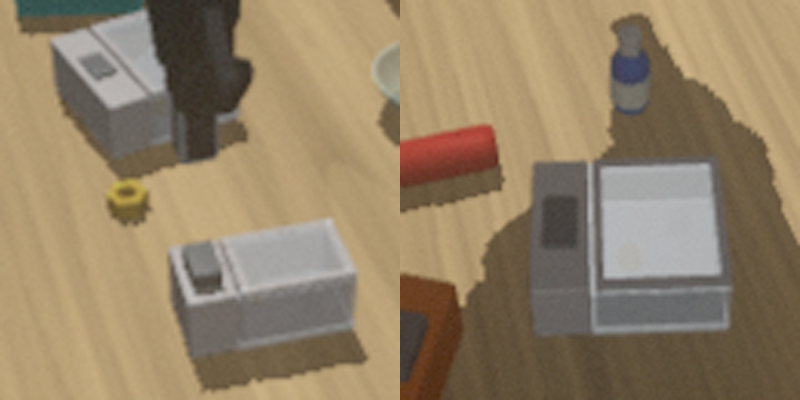

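Both the wide (97,65) and the middle (558,222) keys are down, and the finger stands above the narrow key (205,262).

Request:
servo_tool(targets=[{"jaw": -1,"travel": [0,0,0.02],"twist": 0},{"jaw": -1,"travel": [0,0,0.04],"twist": 0},{"jaw": -1,"travel": [0,0,0.055],"twist": 0},{"jaw": -1,"travel": [0,0,0.065],"twist": 0},{"jaw": -1,"travel": [0,0,0.07],"twist": 0}])

```text
t: 8.95
tcp_pos: [0.5624, 0.0082, 0.0575]
orientation: [-0.0, 0.004, 1.0, 0.0]
wrist_force: [0.1, -0.1, 1.0]
grip_width: -0.004
grasp_force: 0.0
```

Request:
servo_tool(targets=[{"jaw": -1,"travel": [0,0,0.004],"twist": 0},{"jaw": -1,"travel": [0,0,0.008],"twist": 0},{"jaw": -1,"travel": [0,0,0.011],"twist": 0},{"jaw": -1,"travel": [0,0,0.014],"twist": 0},{"jaw": -1,"travel": [0,0,0.015],"twist": 0}])

```text
t: 9.45
tcp_pos: [0.5632, 0.0086, 0.0457]
orientation: [0.0, 0.004, 1.0, -0.0]
wrist_force: [-14.7, -1.0, 41.6]
grip_width: -0.001
grasp_force: 20.7
```

Request:
servo_tool(targets=[{"jaw": -1,"travel": [0,0,-0.02],"twist": 0},{"jaw": -1,"travel": [0,0,-0.06],"twist": 0},{"jaw": -1,"travel": [0,0,-0.1],"twist": 0},{"jaw": -1,"travel": [0,0,-0.14],"twist": 0},{"jaw": -1,"travel": [0,0,-0.14],"twist": 0}])

```text
t: 9.95
tcp_pos: [0.5652, 0.0087, 0.1887]
orientation: [0.005, 0.004, 1.0, -0.0]
wrist_force: [1.0, 0.0, 0.7]
grip_width: -0.0
grasp_force: 0.0
```

Run:
```python
from h import *
g=imaging.grab_frame('side')['pixels'][130:400,200:380]
cv2.imwrite('pics/c6.png',cv2.resize(g[:,:,::-1],(396,594),interpolation=cv2.INTER_CUBIC))
```

```text
(no output)
```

View pics/c6.png

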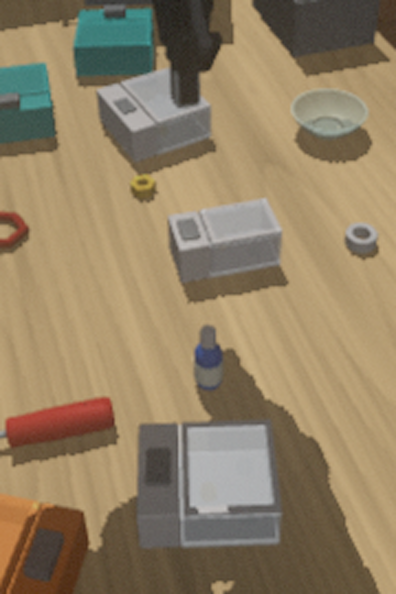

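All three keys are down, at (125,105), (188,230) and (158,465), the lids are shut, and the other objects look undisturbed.

```bash
python3 -c "
from h import *
print(r.close_job())"
```

```text
the job is handed in; nothing more can be done
None
```

I pressed the wide box's lid shut, then pushed the latch keys fully down in the order wide, middle, narrow; the last picture showed nothing else disturbed, and the job is handed in (no verdict was returned).

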